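# Roll the glass carrier out from under the curing lamp

## Robot

A 6-joint arm with a two-finger parallel gripper is mounted at the origin on the work surface; the furniture and walls round the work are solid. World frame = base frame: x ahead of the robot, y to its left, z up, the work surface at z = 0. Lengths are in m, angles in degrees, forces in N, time in s.
With the tool pointing down it reaches from about 0.4 to 0.825 m from the base axis. Payload 7 kg.
Tool frame: the origin (TCP) lies midway between the tips of the shut fingers; the grasp point (between the pads) lies 19 mm behind it; z points along the fingers, y is the line along which they close (so a half turn about z gives the same grasp; the last joint's range is limited). The gripper opens to 88 mm and grips with 3 to 60 N. Pads are 19 mm wide; open, the fingers measure 130 mm over their backs; the gripper's body (78 mm by 193 mm) begins 47 mm behind the grasp point.
Start: joints at [93.512, 20.546, 0.682, 0, -70.136, -16.507], TCP at [0.152, 0.658, 0.201] pointing down, gripper open.
Joint ranges: [-176.03, 176.03], [-82.01, 121.73], [-58.28, 71.71], [-173.87, 95.51], [-174.79, -0.11], [-173.66, 173.66]. Speed limits (degrees/s): [136.94, 136.94, 172.46, 180, 180, 180].

## Interface

Orientations are given as [roll, pitch, yaw] about the fixed x, y, z axes, in that order (R = Rz(yaw) Ry(pitch) Rx(roll)).
In Python, from plant import r gives the robot as it stands. The module is installed in compiled form; this text tells all that it offers.
- The arm moves only by the tool play_rows, never from a script. Its argument "rows" is a list of rows, each an object with "slide": the shift along the tool's x, y, z as a fraction of full scale, a list of three; "delta_rot": the turn, a rotation vector about the tool's x, y, z as a fraction of full scale, a list of three; "fingers": the opening, from -1 (shut) to 1 (fully open). In form: [{"slide": [x, y, z], "delta_rot": [rx, ry, rz], "fingers": fingers}, ...]. A call has 1 to 8 rows; each row shifts and turns the commanded pose from where the row before left it, along the tool's axes as they then stand; what a row does not reach is not made up. Full scale, the value 1, is 0.15 m for a shift and 0.08 rad for a turn. A row lasts 1/8 s, in which the tool goes at most 62.5 mm and 10.7 degrees, less where a joint would pass 70% of its speed; a pose out of reach is approached as far as the arm can. A call with a number of a shift or a turn outside -1 to 1 is refused whole. A call with a gripper value outside its range is refused whole. The fingers move at their own pace and stop on an object; "squeeze" is the grip in N (left out, the last holds). Time passes only in rows, so rows that do not move let the fingers close. It gives the time, the measured TCP pose, the force, the opening and the grip force at its end, in the units of the state.
- r.get_state(): the state, without advancing time (a new reading comes with each control period).
- r.capture(name): name is "scene" or "top" or "wrist"; returns a dict with "image" (480x640x3 uint8, blue, green, red), "fx", "fy", "cx", "cy" (pixels), "R" (3x3) and "t" (3): a world point X has camera coordinates R X + t; the wrist camera has in their place "T_tool_cam" (4x4, takes a point from camera to tool coordinates, whose origin is the TCP and whose axes are the flange's). Camera axes: x right, y down, z forward; pixel columns grow to the right and rows downward; lengths in m; the calibration is good to about 2 mm. A picture is of the moment at which its call begins: read the wrist's pose just before it. There is no depth.
- r.close_job(): hands the job in; it is judged then, once.
The state is a dict: "time_s": time; "joints": joint angles; "qd": joint speeds; "joint_torque": joint torques, N m; "tcp_pos": TCP position; "eef_rot": TCP orientation; "contact_force": force on the tool from outside, world axes, zero at the start; "moment": the same for the moment, N m; "gripper_width": finger opening in m; "gripper_force": force on a finger pad.
Only numpy, scipy, OpenCV 4.12 (cv2) and the standard library are available. Lean on these libraries where they do the work, as an engineer would, in place of code of your own. Each camera call takes 0.05 s, during which the arm holds its last target. There are 200 camera calls.

## Task

Roll the plywood carrier along the roller lane, under the curing lamp and out through the sprung amber light flap just beyond it, without lifting it off the rollers, until the flap has dropped shut behind it and it presses the end stop's spring buffer gently in by about a centimetre. The stop is clamped at a different place each time, so feel for it, and never drive the buffer to its end. Then lift the carrier off by its cross handle and set it down squarely in the middle of the cork mat, its long sides along the mat's long sides; leave the mug and the bottles where they stand.

Things in the scene. Friction and masses are not known exactly. Their poses are not given: they have to be found in the camera images.
- carrier_center (a point): Open plywood box with glass samples fixed on its floor: 150 mm long (own y), 100 wide (own x), 45 high, 0.3 to 0.65 kg; the point is its centre, half-way up, z up. Walls 8 mm thick, inside floor 10 mm over the underside. Starts on the rollers upstream of the lamp, underside 48 mm and rim 93 mm above the bench; its -y end leads. 3 mm play in the lane to each side.
- carrier_handle (a point): Middle of the carrier's cross handle, a wooden bar across the box at mid-length: runs along own x (84 mm), 12 mm thick along own y, 18 mm high, top flush with the rim; the point is 13.5 mm above carrier_center. Before and behind it (own y) lie open compartments 55 mm long, 84 mm wide, 35 mm deep, free for fingers. Grip it by its two long sides.
- lane: Fixed roller lane, 545 mm long (own y), 122 mm wide (own x), 150 to 180 at lamp and stop. Origin on the bench under its middle, z up. The carrier travels toward own -y, roughly to the robot's right. Freely turning rollers, tops 48 mm above the bench; side channels 106 mm apart guide the carrier, tops at 60 mm. Rolling the carrier takes about 0.5 N; let go, it soon stops.
- lamp_bridge (a point): Middle of the underside of the white lamp bridge across the lane, 103 mm above the bench; axes as the lane's. It spans 15 mm upstream (+y) to 15 mm downstream (-y) of this point and its top is 127 mm above the bench. The carrier passes beneath with 10 mm to spare, but fingers from above cannot: push the tail up to it, then go on from beyond it by the inside of the front wall.
- flap_hinge (a point): Middle of the flap's hinge line, 103 mm above the bench, just downstream of the lamp bridge; axes as the lane's. The amber flap, 50 mm long and 100 wide, hangs from it and opens downstream only. The carrier's end pushes it up (1 to 3 N); it then rides on the rims of the side walls, reaching 50 mm beyond the hinge, and drops shut once the tail is 50 mm beyond the hinge.
- flap (a joint): Angle of the light flap, rad: 0 hanging shut, about 1.37 riding on the carrier, at most 1.5. A weak spring shuts it.
- stop_zone (a point): Nominal middle of the end stop's range on the lane, NOT the stop itself; axes as the lane's, 68 mm above the bench. The free nose of the spring buffer (rubber disc 28 mm across, mid-lane, at this height) is set anew each time anywhere from 25 mm upstream (+y) to 25 mm downstream (-y) of it. A dark bar with two knobs, up to 101 mm high, carries it, 26 to 75 mm behind the nose.
- buffer (a joint): How far the end stop's spring buffer is pressed in, m: 0 free, 0.025 at its end; 0.5 N per mm, so 5 N press it 10 mm. From 4 mm on it trips the lamp's switch. Let go, it pushes the carrier gently back by nearly as much as it was pressed in.
- mat: Fixed cork mat on the bench to the right of the lane, 170 mm (own x) by 200 mm (own y, long side), 5 mm thick; origin under its middle, its top at z = 5 mm.
- mug_center (a point): Spotted white mug, loose, 82 mm across, 91 mm high; the point is about its middle, half-way up. Leave alone.
- brown_bottle_center (a point): Brown bottle, loose, 54 mm across, 97 mm high; point half-way up. Leave alone.
- white_bottle_center (a point): White bottle with a red nozzle, loose, 48 mm across, 125 mm high; point half-way up. Leave alone.

How it is judged (in metres and radians):
On the way, in this order (a step that is already met when the one before it is completed fails the run):
1. the carrier, on the rollers, stands half through the flap and holds it open (value of joint flap above 1 rad and y of carrier_center in the frame of lane between -0.03 and 0.105 m and z of carrier_center in the frame of lane below 0.076 m), for 0.1 s.
2. the carrier, still on the rollers, presses the end stop's buffer in by 4 mm or more, and the flap has shut behind it (value of joint buffer above 0.004 m and value of joint flap below 0.1 rad and y of carrier_center in the frame of lane below -0.07 m and z of carrier_center in the frame of lane below 0.076 m), for 0.3 s.
At the end, for the whole second after the job is handed in: The carrier stands level on the cork mat, its centre within 25 mm of the mat's centre along each of the mat's axes and its long sides within 0.2 rad of the mat's; the flap hangs shut and the buffer is free (x of carrier_center in the frame of mat between -0.025 and 0.025 m and y of carrier_center in the frame of mat between -0.025 and 0.025 m and height (world z) of carrier_center between 0.024 and 0.031 m and angle between carrier_center's own z axis and vertical below 0.06 rad and angle between the y axis of carrier_center and the y axis of mat, either way round below 0.2 rad and value of joint flap below 0.1 rad and value of joint buffer below 0.002 m); the robot touches nothing.
It fails at once if the buffer is driven to its end (22 mm of its 25) (value of joint buffer above 0.022 m).
It fails at once if the carrier is lifted more than 20 mm off the rollers before it is clear of the flap (z of carrier_center in the frame of lane above 0.0905 m and y of carrier_center in the frame of lane between -0.05 and 0.4 m and x of carrier_center in the frame of lane between -0.1 and 0.1 m).
It fails at once if the carrier is tipped by more than 0.4 rad (angle between carrier_center's own z axis and vertical above 0.4 rad).
It fails at once if the mug or a bottle is moved by more than 20 mm (distance of any of mug_center, brown_bottle_center, white_bottle_center from where it was at the start of the episode above 0.02 m).
It also fails if it takes over 72 s, if anything falls off the work surface, if the arm or the gripper's body presses on something with over 40 N, if the wrist force passes 120 N, or if a joint passes its speed limit or range.

## Working session

There is one attempt and no reset: what is moved stays moved. The work goes in short steps, Python scripts to look and compute and a tool call to move; the robot and the scene stay as the last step left them, time stands still between calls to the robot, and variables do not carry over. Pictures are saved under pics/ and viewed, at most 10 in all, crops included, and the job is handed in when it is done.

Besides the shell and the picture viewer there is one more tool, called after "Call:" as name([rows], argument=value, ...), one row to a line, values as JSON. play_rows: Moves the arm, as the interface text tells. Shift numbers are shares of 0.15 m and turn numbers shares of 0.08 rad, none past 1 either way. Its arguments: {"type":"object","properties":{"rows":{"type":"array"},"squeeze":{"type":"number"}},"required":["rows"]}

```bash
mkdir -p pics
python3 - <<'E'
from plant import r
import cv2,pickle
s=r.get_state();print({k:s[k] for k in('time_s','tcp_pos','eef_rot','contact_force','gripper_width')})
for n in('scene','top'):
    c=r.capture(n);cv2.imwrite(f'pics/{n}0.png',c['image']);pickle.dump(c,open(f'{n}0.pkl','wb'))
    print(n,c['fx'],c['cx'],c['cy'],(-c['R'].T@c['t']).round(3))
E
```

```text
{'time_s': 0.0, 'tcp_pos': array([0.15168323, 0.65717125, 0.19964042]), 'eef_rot': array([ 1.79905610e+02, -7.94208580e-03, -1.30000515e+01]), 'contact_force': array([0.08207432, 0.29706323, 0.07396976]), 'gripper_width': 0.08742630533589199}
scene 503.6065778599515 316.3795352782842 225.91621679321622 [-0.206 -0.481  0.775]
top 459.5721816581263 320.65525914146446 239.59760745565424 [ 0.522 -0.033  1.116]
```

View pics/top0.png

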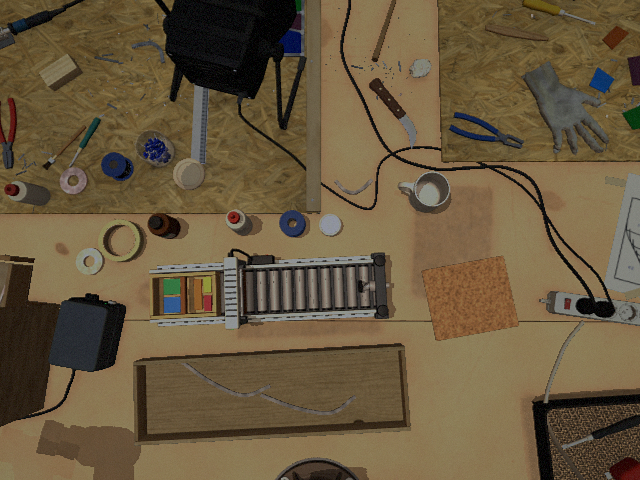

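View pics/scene0.png

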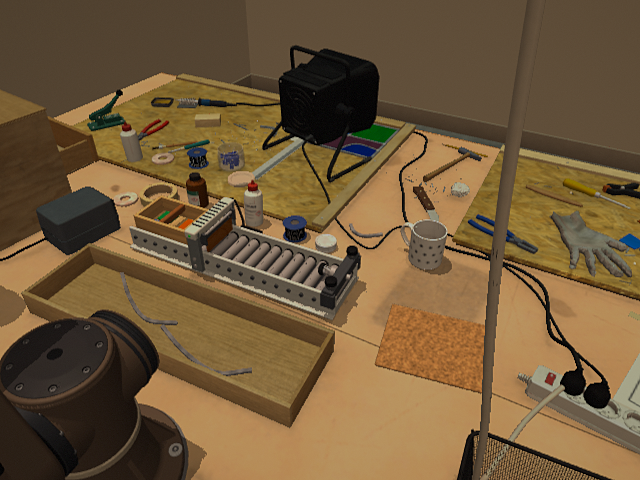

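The top view shows the lane running left to right (about x 150–388, y 250–325). The carrier is at its left end (152–217), the white lamp at x≈232, the stop bar at x≈380 and the mat at about (470,298). The mug is at (430,190) and the bottles are at (163,225) and (237,222). I'll zoom in to get exact pixels.

Run:
```python
import cv2
i=cv2.imread('pics/top0.png')[235:345,140:400]
cv2.imwrite('pics/crop.png',cv2.resize(i,(780,330),interpolation=cv2.INTER_CUBIC))
```

```text
(no output)
```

View pics/crop.png

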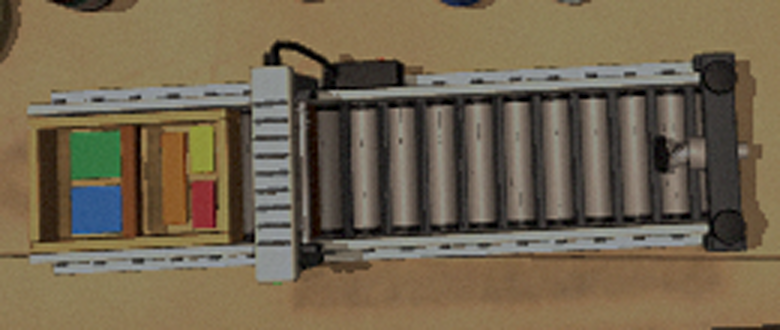

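The crop shows:
- Carrier rim corners near (32,115), (236,110), (240,242) and (31,248).
- Handle bar at u 122–137.
- Lamp at u 253–297.
- Buffer disc with its nose at about (654,153).
- Stop bar at u 705–742.

```bash
cat > h.py <<'E'
import numpy as np,pickle
def world(c,uv,z):
    d=c['R'].T@np.array([(uv[0]-c['cx'])/c['fx'],(uv[1]-c['cy'])/c['fy'],1.]);o=-c['R'].T@c['t']
    return o+d*(z-o[2])/d[2]
E
python3 - <<'E'
from h import *
c=pickle.load(open('top0.pkl','rb'))
g=lambda u,v:(140+(u+.5)/3-.5,235+(v+.5)/3-.5)
P=dict(c_tl=(32,115,.093),c_tr=(236,110,.093),c_br=(240,242,.093),c_bl=(31,248,.093),h_t=(129,125,.093),h_b=(130,237,.093),
 l_tl=(253,68,.127),l_tr=(293,68,.127),l_bl=(258,280,.127),l_br=(298,280,.127),nose=(654,153,.068),k1=(720,75,.101),k2=(725,229,.101),
 r1=(317,112,.048),r2=(672,95,.048),r3=(330,235,.048),r4=(680,222,.048),barL=(705,150,.09),barR=(740,150,.09))
for k,(u,v,z) in P.items(): print(k,world(c,g(u,v),z).round(4))
for k,p in dict(a=(422,270),b=(504,256),c=(520,326),d=(437,341)).items(): print('mat',k,world(c,p,.005).round(4))
for k,p in dict(mug=(431,191,.09),bb=(162,224,.097),wb=(236,218,.12)).items(): print(k,world(c,p[:2],p[2]).round(3))
w=world
cw=np.mean([w(c,g(*P[k][:2]),.093) for k in('c_tl','c_tr','c_br','c_bl')],0);print('carrier',cw)
E
```

```text
c_tl [0.5471 0.3727 0.093 ]
c_tr [0.551  0.2196 0.093 ]
c_br [0.4538 0.2143 0.093 ]
c_bl [0.4489 0.3697 0.093 ]
h_t [0.5398 0.2995 0.093 ]
h_b [0.4572 0.2962 0.093 ]
l_tl [0.5803 0.1995 0.127 ]
l_tr [0.5804 0.1705 0.127 ]
l_bl [0.4294 0.1926 0.127 ]
l_br [0.4296 0.164  0.127 ]
nose [ 0.5197 -0.0924  0.068 ]
k1 [ 0.5769 -0.1393  0.101 ]
k2 [ 0.465  -0.1418  0.101 ]
r1 [0.5508 0.1674 0.048 ]
r2 [ 0.5643 -0.1077  0.048 ]
r3 [0.4564 0.1557 0.048 ]
r4 [ 0.4672 -0.1131  0.048 ]
barL [ 0.5221 -0.1288  0.09  ]
barR [ 0.5221 -0.1546  0.09  ]
mat a [ 0.5573 -0.2505  0.005 ]
mat b [ 0.5911 -0.4468  0.005 ]
mat c [ 0.4256 -0.4782  0.005 ]
mat d [ 0.3898 -0.2825  0.005 ]
mug [ 0.732 -0.257  0.09 ]
bb [0.657 0.349 0.097]
wb [0.667 0.177 0.12 ]
carrier [0.50022704 0.29408159 0.093     ]
```

Call:
play_rows([
  {"slide": [0,0,-0.35],"delta_rot": [0,0,0],"fingers": -1},
  {"slide": [0,0,-0.35],"delta_rot": [0,0,1],"fingers": -1},
  {"slide": [0,0,0],"delta_rot": [0,0,1],"fingers": -1},
  {"slide": [0,0,0],"delta_rot": [0,0,1],"fingers": -1},
  {"slide": [0,0,0],"delta_rot": [0,0,1],"fingers": -1},
  {"slide": [0,0,0],"delta_rot": [0,0,1],"fingers": -1},
  {"slide": [0,0,0],"delta_rot": [0,0,1],"fingers": -1},
  {"slide": [0,0,0],"delta_rot": [0,0,1],"fingers": -1},
], squeeze=20)

```text
time_s: 1.1
tcp_pos: [0.1517, 0.6575, 0.305]
eef_rot: [179.9, -0.0, -45.2]
contact_force: [0.6, -0.4, -0.0]
gripper_width: 0.0133
gripper_force: 0.0
```

Call:
play_rows([
  {"slide": [0,0,0],"delta_rot": [0,0,1],"fingers": -1},
  {"slide": [0,0,0],"delta_rot": [0,0,1],"fingers": -1},
  {"slide": [0,0,0],"delta_rot": [0,0,1],"fingers": -1},
  {"slide": [0,0,0],"delta_rot": [0,0,1],"fingers": -1},
  {"slide": [0,0,0],"delta_rot": [0,0,1],"fingers": -1},
  {"slide": [0,0,0],"delta_rot": [0,0,1],"fingers": -1},
  {"slide": [0,0,0],"delta_rot": [0,0,1],"fingers": -1},
  {"slide": [0,0,0],"delta_rot": [0,0,1],"fingers": -1},
])

```text
time_s: 2.1
tcp_pos: [0.1517, 0.6574, 0.305]
eef_rot: [180.0, -0.1, -81.9]
contact_force: [-0.6, -0.2, 0.0]
gripper_width: 0.0004
gripper_force: 0.0
```

Call:
play_rows([
  {"slide": [0,0,0],"delta_rot": [0,0,1],"fingers": -1},
  {"slide": [0,0,0],"delta_rot": [0,0,0.2],"fingers": -1},
  {"slide": [0,0,0],"delta_rot": [0,0,0],"fingers": -1},
])

```text
time_s: 2.48
tcp_pos: [0.1517, 0.6576, 0.3053]
eef_rot: [180.0, -0.0, -87.2]
contact_force: [-0.4, 0.5, 1.0]
gripper_width: 0.0005
gripper_force: 0.0
```

Call:
play_rows([
  {"slide": [0.235,-0.275,0],"delta_rot": [0,0,0],"fingers": -1},
  {"slide": [0.235,-0.275,0],"delta_rot": [0,0,0],"fingers": -1},
  {"slide": [0.235,-0.275,0],"delta_rot": [0,0,0],"fingers": -1},
  {"slide": [0.235,-0.275,0],"delta_rot": [0,0,0],"fingers": -1},
  {"slide": [0.235,-0.275,0],"delta_rot": [0,0,0],"fingers": -1},
  {"slide": [0.235,-0.275,0],"delta_rot": [0,0,0],"fingers": -1},
  {"slide": [0.235,-0.275,0],"delta_rot": [0,0,0],"fingers": -1},
  {"slide": [0.22,-0.275,0],"delta_rot": [0,0,0],"fingers": -1},
])

```text
time_s: 3.48
tcp_pos: [0.496, 0.3928, 0.3058]
eef_rot: [-180.0, 0.0, -87.2]
contact_force: [0.2, 0.4, -0.3]
gripper_width: 0.0001
gripper_force: 0.0
```

Call:
play_rows([
  {"slide": [0,0,0.35],"delta_rot": [0,0,0],"fingers": -1},
  {"slide": [0,0,0.35],"delta_rot": [0,0,0],"fingers": -1},
  {"slide": [0,0,0.2],"delta_rot": [0,0,0],"fingers": -1},
  {"slide": [0,0,0],"delta_rot": [0,0,0],"fingers": -1},
])

```text
time_s: 3.98
tcp_pos: [0.4938, 0.3927, 0.1681]
eef_rot: [179.8, -0.2, -87.2]
contact_force: [0.6, 0.4, -0.5]
gripper_width: 0.0004
gripper_force: 0.0
```

Run:
```python
from plant import r
import cv2,pickle
s=r.get_state()
print(s['tcp_pos'],s['eef_rot'])
c=r.capture('wrist');c['pos']=s['tcp_pos'];c['rot']=s['eef_rot'];pickle.dump(c,open('wrist1.pkl','wb'))
print(c['T_tool_cam'].round(3),c['fx'])
cv2.imwrite('pics/w1.png',c['image'])
```

```text
[0.49381561 0.39274727 0.16810496] [179.80750384  -0.21925275 -87.21001676]
[[-0.    -0.97  -0.243  0.065]
 [ 1.    -0.    -0.001 -0.   ]
 [ 0.001 -0.243  0.97  -0.183]
 [ 0.     0.     0.     1.   ]] 337.362088227294
```

View pics/w1.png

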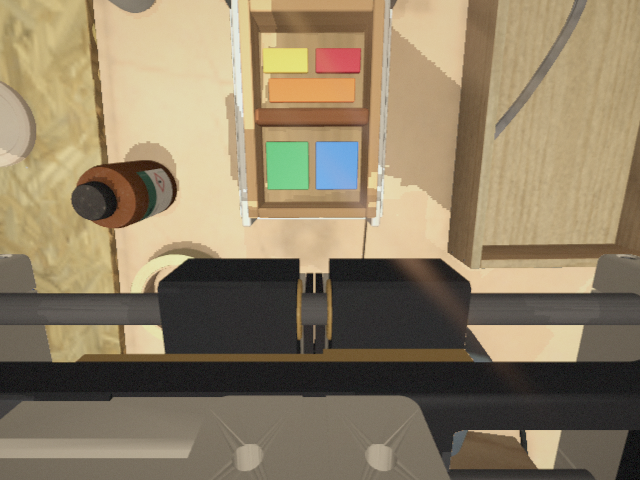

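The wrist view shows the carrier from above with thin, flat samples. Its tail rim's outer edge is near row 218 (columns 247–381), and the handle runs from (256,116) to (368,116). The front wall is at rows 0–12, and the fingers are at the bottom centre.

Run:
```python
import numpy as np,pickle
from scipy.spatial.transform import Rotation as Ro
c=pickle.load(open('wrist1.pkl','rb'))
R=Ro.from_euler('xyz',c['rot'],degrees=True).as_matrix();T=c['T_tool_cam']
L=np.array([.505,.182]);d=np.array([.047,-.9989])
def w(u,v,z):
    p=R@T[:3,:3]@np.array([(u-c['cx'])/c['fx'],(v-c['cy'])/c['fy'],1]);o=R@T[:3,3]+c['pos'];return o+p*(z-o[2])/p[2]
for n,u,v,z in[('tailL',247,217,.093),('tailR',381,217,.093),('inL',258,203,.093),('hL',256,116,.093),('hR',368,116,.093),('frontInL',250,12,.093),('frontInR',373,12,.093)]:
    p=w(u,v,z);e=p[:2]-L;print(n,p.round(4),'s',(e@d).round(4),'lat',(e@[-d[1],d[0]]).round(4))
e=c['pos'][:2]-L;print('tcp s',e@d,'lat',e@[-d[1],d[0]])
```

```text
tailL [0.5466 0.3746 0.093 ] s -0.1904 lat 0.0506
tailR [0.4428 0.3697 0.093 ] s -0.1904 lat -0.0533
inL [0.5382 0.3633 0.093 ] s -0.1796 lat 0.0417
hL [0.5402 0.3004 0.093 ] s -0.1166 lat 0.0407
hR [0.4593 0.2964 0.093 ] s -0.1165 lat -0.0403
frontInL [0.5447 0.2342 0.093 ] s -0.0503 lat 0.0421
frontInR [0.4617 0.2301 0.093 ] s -0.0501 lat -0.041
tcp s -0.2110411173218415 lat -0.0012669683945872364
```

Call:
play_rows([
  {"slide": [0,0,0.31],"delta_rot": [0,0,0],"fingers": -1},
  {"slide": [0,0,0.3],"delta_rot": [0,0,0],"fingers": -1},
  {"slide": [0.05,0,0],"delta_rot": [0,0,0],"fingers": -1},
  {"slide": [0.05,0,0],"delta_rot": [0,0,0],"fingers": -1},
  {"slide": [0.05,0,0],"delta_rot": [0,0,0],"fingers": -1},
  {"slide": [0.07,0,0],"delta_rot": [0,0,0],"fingers": -1},
  {"slide": [0.07,0,0],"delta_rot": [0,0,0],"fingers": -1},
  {"slide": [0.07,0,0],"delta_rot": [0,0,0],"fingers": -1},
])

```text
time_s: 5.03
tcp_pos: [0.4975, 0.3394, 0.0794]
eef_rot: [-180.0, 0.0, -87.3]
contact_force: [-0.3, 0.4, -0.5]
gripper_width: 0.0004
gripper_force: 0.0
```

Call:
play_rows([
  {"slide": [0.07,0,0],"delta_rot": [0,0,0],"fingers": -1},
  {"slide": [0.07,0,0],"delta_rot": [0,0,0],"fingers": -1},
  {"slide": [0.07,0,0],"delta_rot": [0,0,0],"fingers": -1},
  {"slide": [0.07,0,0],"delta_rot": [0,0,0],"fingers": -1},
  {"slide": [0.07,0,0],"delta_rot": [0,0,0],"fingers": -1},
])

```text
time_s: 5.65
tcp_pos: [0.5, 0.287, 0.0791]
eef_rot: [-180.0, -0.0, -87.2]
contact_force: [1.0, 0.2, 0.7]
gripper_width: 0.0008
gripper_force: 0.0
```

Call:
play_rows([
  {"slide": [0.07,0,0],"delta_rot": [0,0,0],"fingers": -1},
  {"slide": [0.07,0,0],"delta_rot": [0,0,0],"fingers": -1},
  {"slide": [0.07,0,0],"delta_rot": [0,0,0],"fingers": -1},
  {"slide": [0.07,0,0],"delta_rot": [0,0,0],"fingers": -1},
  {"slide": [0.07,0,0],"delta_rot": [0,0,0],"fingers": -1},
  {"slide": [0.07,0,0],"delta_rot": [0,0,0],"fingers": -1},
  {"slide": [0.05,0,0],"delta_rot": [0,0,0],"fingers": -1},
  {"slide": [0,0,0],"delta_rot": [0,0,0],"fingers": -1},
])

```text
time_s: 6.65
tcp_pos: [0.5034, 0.2168, 0.0791]
eef_rot: [-180.0, 0.0, -87.3]
contact_force: [-0.3, -0.7, -0.5]
gripper_width: 0.0008
gripper_force: 0.0
```

Run:
```python
from plant import r
import cv2,pickle
s=r.get_state();print(s['tcp_pos'],s['contact_force'])
a=r.capture('scene')['image'][150:340,110:380];b=r.capture('top');pickle.dump(b,open('top1.pkl','wb'))
b=b['image'][235:345,140:400]
cv2.imwrite('pics/m1.png',cv2.vconcat([cv2.resize(b,(600,254),interpolation=2),cv2.resize(a,(600,340))[:340]]))
```

```text
[0.50337617 0.21675714 0.07912024] [-0.30280752 -0.74560979 -0.47990872]
```

View pics/m1.png

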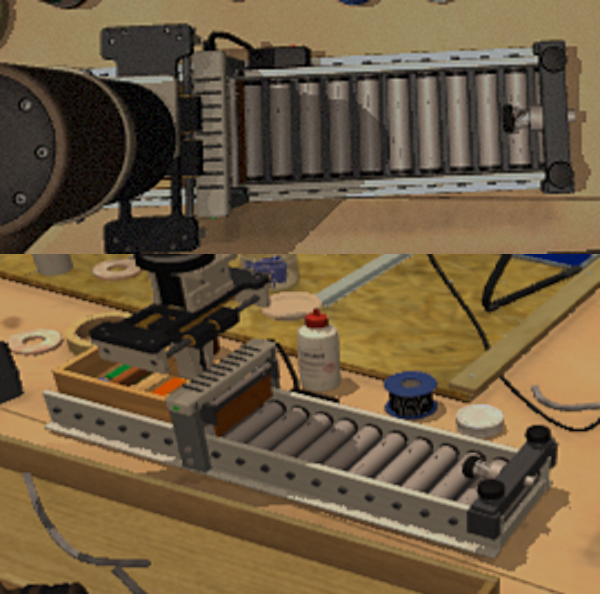

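The composite is odd. The flap at about (245,400) still hangs shut and the carrier looks unmoved, although the tool is near the lamp. I'll check with the wrist camera.

Run:
```python
from plant import r
import cv2,pickle
s=r.get_state()
c=r.capture('wrist');c['pos']=s['tcp_pos'];c['rot']=s['eef_rot'];pickle.dump(c,open('wrist2.pkl','wb'))
a=r.capture('scene')['image'][165:265,120:270]
cv2.imwrite('pics/w2.png',cv2.hconcat([cv2.resize(c['image'],(400,300)),cv2.resize(a,(400,300),interpolation=2)]))
```

```text
(no output)
```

View pics/w2.png

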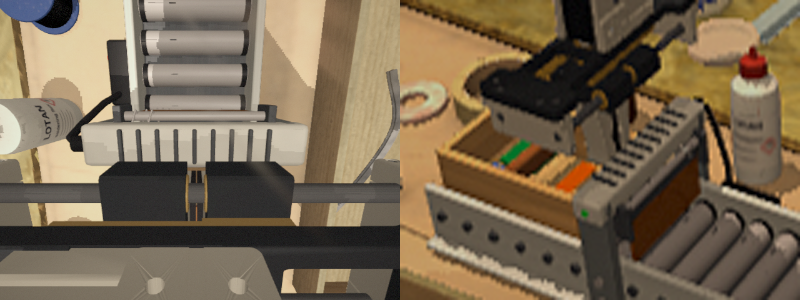

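The right panel shows the carrier still at the lane's start, with its tail corner at (437,150), and the flap shut. The fingers look to be at the lamp. I'll compare the carrier patch with the first picture numerically.

Run:
```python
from plant import r
import cv2,pickle,numpy as np
a=cv2.imread('pics/scene0.png');c=r.capture('scene');b=c['image'];pickle.dump(c,open('s2.pkl','wb'))
def pr(p):
    q=c['R']@np.array(p)+c['t'];return (c['fx']*q[0]/q[2]+c['cx'],c['fy']*q[1]/q[2]+c['cy'])
L=np.array([.505,.182]);d=np.array([.047,-.9989]);n=np.array([.9989,.047])
P=lambda s,l,z:np.array([*(L+s*d+l*n),z])
for nme,s,l in[('tail near',-.19,-.05),('tail far',-.19,.05),('handle near',-.115,-.042),('front near',-.04,-.05)]: print(nme,np.round(pr(P(s,l,.093)),1))
st=r.get_state();print('tcp pix',np.round(pr(st['tcp_pos']),1))
for(x,y,w,h)in[(132,195,30,25),(150,200,30,25),(133,225,30,20)]:
    m=cv2.matchTemplate(b[150:300,100:330],a[y:y+h,x:x+w],cv2.TM_CCOEFF_NORMED);_,v,_,p=cv2.minMaxLoc(m);print((x,y),'->',(p[0]+100,p[1]+150),round(v,3))
# unoccluded columns: HSV masks of green / orange / blue samples
for k,im in(('before',a),('now',b)):
    hsv=cv2.cvtColor(im[180:260,120:240],cv2.COLOR_BGR2HSV)
    for nm,lo,hi in(('green',50,80),('orange',8,16),('blue',100,120),('yellow',22,35)):
        y,x=np.where(cv2.inRange(hsv,(lo,120,60),(hi,255,255))>0)
        print(k,nm,len(x),(x.mean()+120).round(1) if len(x) else '',(y.mean()+180).round(1) if len(x) else '')
```

```text
tail near [132.8 215.2]
tail far [160.9 194.9]
handle near [160.  221.7]
front near [183.8 232.1]
tcp pix [199.6 226. ]
(132, 195) -> (132, 195) 0.741
(150, 200) -> (150, 200) 0.685
(133, 225) -> (133, 225) 0.998
before green 40 167.0 217.8
before orange 2968 162.3 212.0
before blue 1 155.0 219.0
before yellow 88 205.6 189.4
now green 36 166.9 218.5
now orange 2285 158.5 219.5
now blue 1 155.0 219.0
now yellow 50 207.0 193.1
```

Call:
play_rows([
  {"slide": [0,0,-0.4],"delta_rot": [0,0,0],"fingers": -1},
  {"slide": [-0.3,0,0],"delta_rot": [0,0,0],"fingers": -1},
  {"slide": [-0.3,0,0],"delta_rot": [0,0,0],"fingers": -1},
  {"slide": [-0.3,0,0],"delta_rot": [0,0,0],"fingers": -1},
  {"slide": [-0.3,0,0],"delta_rot": [0,0,0],"fingers": -1},
  {"slide": [0,0,0],"delta_rot": [0,0,0],"fingers": -1},
  {"slide": [0,0,0.4],"delta_rot": [0,0,0],"fingers": -1},
  {"slide": [0,0,0],"delta_rot": [0,0,0],"fingers": -1},
])

```text
time_s: 7.9
tcp_pos: [0.4921, 0.394, 0.0749]
eef_rot: [179.6, -0.4, -87.3]
contact_force: [0.1, 0.2, 0.2]
gripper_width: 0.0003
gripper_force: 0.0
```

Run:
```python
from plant import r
import cv2,pickle,numpy as np
c=r.capture('scene');b=c['image'];s=r.get_state();print(s['tcp_pos'])
q=c['R']@s['tcp_pos']+c['t'];u,v=(c['fx']*q[0]/q[2]+c['cx'],c['fy']*q[1]/q[2]+c['cy']);print(u,v)
x0,y0=90,140
a=cv2.resize(b[y0:y0+110,x0:x0+150],None,fx=5,fy=5,interpolation=2)
cv2.imwrite('pics/s3.png',a);print('tcp in crop',(u-x0)*5,(v-y0)*5)
```

```text
[0.49388843 0.39551172 0.07793538]
140.65183885784748 207.6972987721871
tcp in crop 253.2591942892374 338.4864938609355
```

View pics/s3.png

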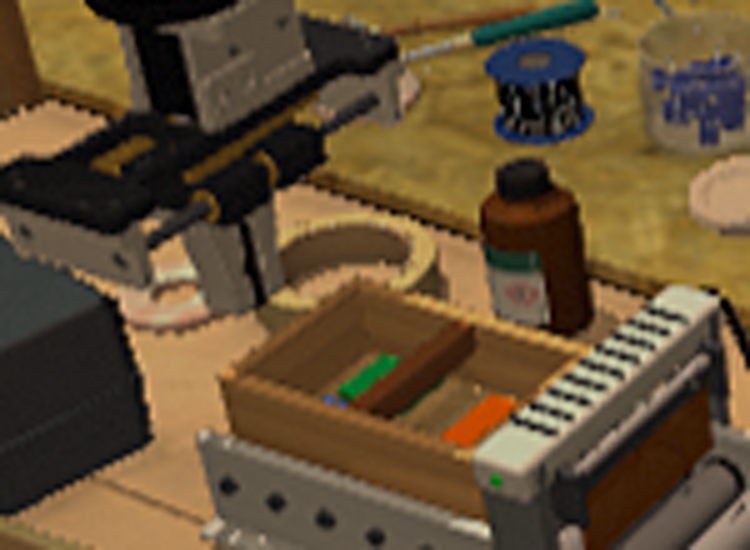

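The scene crop shows the fingertips' bottom edge at about (218,318) to (265,303). The reported TCP projects to (253,338), so the tips look higher than reported, which would explain passing over the rim. I'll check by projecting points.

Run:
```python
import pickle,numpy as np
from plant import r
c=pickle.load(open('s2.pkl','rb'));s=r.get_state()
from scipy.spatial.transform import Rotation as Ro
R=Ro.from_euler('xyz',s['eef_rot'],degrees=True).as_matrix()
def pr(p):
    q=c['R']@np.array(p)+c['t'];return np.round([(c['fx']*q[0]/q[2]+c['cx']-90)*5,(c['fy']*q[1]/q[2]+c['cy']-140)*5])
T=lambda x,y,z:s['tcp_pos']+R@np.array([x,y,z])
for z in(0,-.01,-.02): print('tip z',z,[pr(T(a,b,z)) for a in(-.0095,.0095) for b in(-.021,.021)])
for z in(-.066,-.076,-.086):print('body',z,[pr(T(a,b,z)) for a in(-.039,.039) for b in(-.0965,.0965)])
```

```text
tip z 0 [array([268., 313.]), array([209., 355.]), array([297., 322.]), array([238., 365.])]
tip z -0.01 [array([264., 296.]), array([204., 338.]), array([293., 305.]), array([234., 348.])]
tip z -0.02 [array([260., 279.]), array([200., 321.]), array([289., 288.]), array([230., 330.])]
body -0.066 [array([299., 119.]), array([ 12., 302.]), array([420., 153.]), array([141., 344.])]
body -0.076 [array([295., 102.]), array([  6., 284.]), array([417., 135.]), array([136., 325.])]
body -0.086 [array([292.,  84.]), array([  0., 265.]), array([414., 117.]), array([131., 306.])]
```

Call:
play_rows([
  {"slide": [0,0,0.1],"delta_rot": [0,0,0],"fingers": -1},
  {"slide": [0,0,0.07],"delta_rot": [0,0,0],"fingers": -1},
  {"slide": [0.06,0,0],"delta_rot": [0,0,0],"fingers": -1},
  {"slide": [0.06,0,0],"delta_rot": [0,0,0],"fingers": -1},
  {"slide": [0.06,0,0],"delta_rot": [0,0,0],"fingers": -1},
  {"slide": [0.06,0,0],"delta_rot": [0,0,0],"fingers": -1},
  {"slide": [0,0,0],"delta_rot": [0,0,0],"fingers": -1},
])

```text
time_s: 8.82
tcp_pos: [0.4965, 0.3602, 0.0539]
eef_rot: [-180.0, -0.0, -87.3]
contact_force: [0.5, -0.3, -0.6]
gripper_width: 0.0004
gripper_force: 0.0
```

Run:
```python
from plant import r
import cv2,pickle,numpy as np
c=r.capture('scene');b=c['image'];s=r.get_state();print(s['tcp_pos'],s['contact_force'],s['joint_torque'].round(1) if hasattr(s['joint_torque'],'round') else '')
w=r.capture('wrist');t=r.capture('top')
a=cv2.resize(b[160:260,100:240],(420,300),interpolation=2)
d=cv2.resize(t['image'][225:345,120:280],(400,300),interpolation=2)
e=cv2.resize(w['image'],(400,300))
cv2.imwrite('pics/s4.png',cv2.vconcat([cv2.hconcat([a[:,:400],d]),cv2.hconcat([e,e*0])]))
```

```text
[0.49653575 0.36061654 0.05381358] [ 0.61170331 -0.76353954  0.74390758] [ -0.2 -55.3  23.6   5.7  -0.1   0. ]
```

View pics/s4.png

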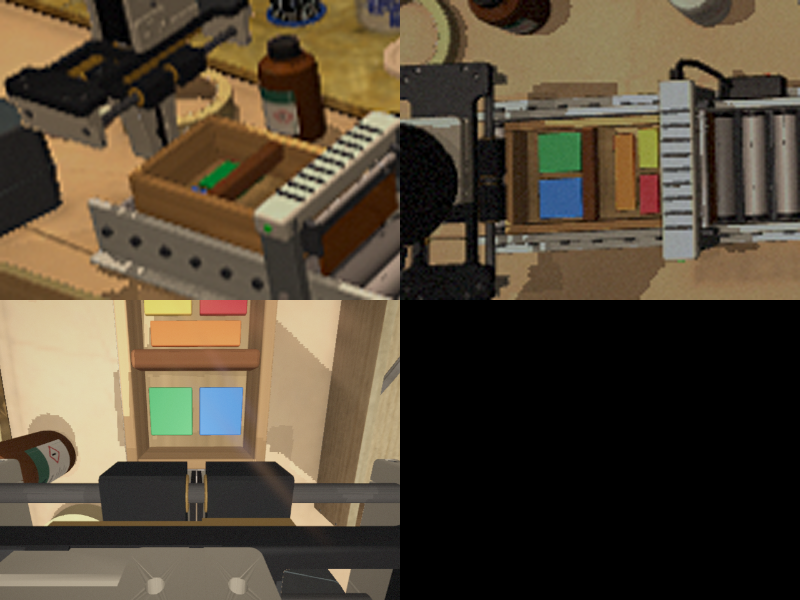

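The push works now. The top view at upper right shows the tail at composite x≈505, about 25 mm further on, with the finger behind it. The reported z evidently reads about 20 mm low, so I'll keep this height and go on.

Call:
play_rows([
  {"slide": [0.07,0,0],"delta_rot": [0,0,0],"fingers": -1},
  {"slide": [0.07,0,0],"delta_rot": [0,0,0],"fingers": -1},
  {"slide": [0.07,0,0],"delta_rot": [0,0,0],"fingers": -1},
  {"slide": [0.07,0,0],"delta_rot": [0,0,0],"fingers": -1},
  {"slide": [0.07,0,0],"delta_rot": [0,0,0],"fingers": -1},
  {"slide": [0.07,0,0],"delta_rot": [0,0,0],"fingers": -1},
  {"slide": [0.07,0,0],"delta_rot": [0,0,0],"fingers": -1},
  {"slide": [0.07,0,0],"delta_rot": [0,0,0],"fingers": -1},
])

```text
time_s: 9.98
tcp_pos: [0.5005, 0.2763, 0.0536]
eef_rot: [-180.0, -0.0, -87.3]
contact_force: [1.6, 1.3, 0.5]
gripper_width: 0.0007
gripper_force: 0.8
```

Call:
play_rows([
  {"slide": [0.07,0,0],"delta_rot": [0,0,0],"fingers": -1},
  {"slide": [0.07,0,0],"delta_rot": [0,0,0],"fingers": -1},
])

```text
time_s: 10.22
tcp_pos: [0.5015, 0.2555, 0.0536]
eef_rot: [-180.0, -0.0, -87.3]
contact_force: [0.6, 1.4, -1.1]
gripper_width: 0.0004
gripper_force: 0.8
```

Call:
play_rows([
  {"slide": [0.05,0,0],"delta_rot": [0,0,0],"fingers": -1},
  {"slide": [0.05,0,0],"delta_rot": [0,0,0],"fingers": -1},
  {"slide": [0.05,0,0],"delta_rot": [0,0,0],"fingers": -1},
])

```text
time_s: 10.6
tcp_pos: [0.5024, 0.2333, 0.0536]
eef_rot: [180.0, -0.0, -87.2]
contact_force: [0.7, 2.0, 0.8]
gripper_width: 0.0003
gripper_force: 0.8
```

Call:
play_rows([
  {"slide": [0.05,0,0],"delta_rot": [0,0,0],"fingers": -1},
  {"slide": [0.05,0,0],"delta_rot": [0,0,0],"fingers": -1},
  {"slide": [0,0,0],"delta_rot": [0,0,0],"fingers": -1},
])

```text
time_s: 10.98
tcp_pos: [0.503, 0.2179, 0.0534]
eef_rot: [180.0, -0.0, -87.3]
contact_force: [-0.4, -0.6, -0.3]
gripper_width: 0.0002
gripper_force: 0.0
```

Run:
```python
from plant import r
import cv2,pickle,numpy as np
c=r.capture('scene');s=r.get_state();print(s['tcp_pos'],s['contact_force'])
t=r.capture('top');pickle.dump(t,open('top3.pkl','wb'))
a=cv2.resize(c['image'][165:315,130:380],(600,360),interpolation=2)
d=cv2.resize(t['image'][245:325,180:380],(600,240),interpolation=2)
cv2.imwrite('pics/s5.png',cv2.vconcat([a,d]))
```

```text
[0.50306692 0.21817457 0.05344722] [-0.37168531 -0.30380212 -0.26779895]
```

View pics/s5.png

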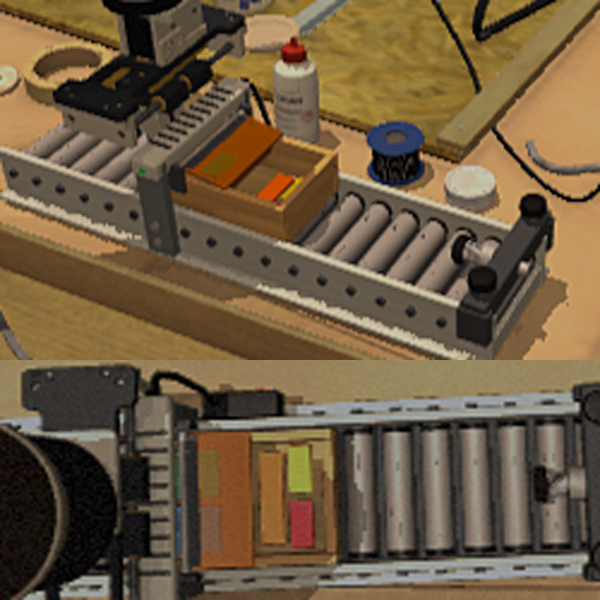

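Step 1 state looks reached. The flap rides open on the carrier, with its tip at u≈252 in the top crop, and the front wall is at u≈330–340, about 0.12–0.13 m beyond the lamp. Next I go up, over the lamp and down inside the front wall.

Call:
play_rows([
  {"slide": [-0.03,0,0],"delta_rot": [0,0,0],"fingers": -1},
  {"slide": [0,0,-0.27],"delta_rot": [0,0,0],"fingers": -1},
  {"slide": [0,0,-0.27],"delta_rot": [0,0,0],"fingers": -1},
  {"slide": [0.304,0,0],"delta_rot": [0,0,0],"fingers": -1},
  {"slide": [0.304,0,0],"delta_rot": [0,0,0],"fingers": -1},
  {"slide": [0.304,0,0],"delta_rot": [0,0,0],"fingers": -1},
  {"slide": [0,0,0],"delta_rot": [0,0,0],"fingers": -1},
  {"slide": [0,0,0.2],"delta_rot": [0,0,0],"fingers": -1},
])

```text
time_s: 12.08
tcp_pos: [0.5117, 0.0876, 0.1063]
eef_rot: [-179.7, 0.1, -87.3]
contact_force: [-0.1, -0.2, -1.3]
gripper_width: 0.0003
gripper_force: 0.0
```

Run:
```python
from plant import r
from h import *
import cv2
s=r.get_state();e=s['tcp_pos'][:2]-[.505,.182];print(s['tcp_pos'],'s',e@[.047,-.9989],'lat',e@[.9989,.047])
t=pickle.load(open('top3.pkl','rb'))
for u in(340,330,252): print(u,world(t,(180+(u+.5)/3-.5,245+47),.093))
```

```text
[0.5116517  0.08757709 0.10628765] s 0.09463167600788557 lat 0.002206510565991391
340 [0.50554084 0.05211659 0.093     ]
330 [0.5055237  0.05951647 0.093     ]
252 [0.50538977 0.11732265 0.093     ]
```

Call:
play_rows([
  {"slide": [0,0,0.175],"delta_rot": [0,0,0],"fingers": -1},
  {"slide": [0,0,0.175],"delta_rot": [0,0,0],"fingers": -1},
  {"slide": [0.05,0,0],"delta_rot": [0,0,0],"fingers": -1},
  {"slide": [0.05,0,0],"delta_rot": [0,0,0],"fingers": -1},
  {"slide": [0.05,0,0],"delta_rot": [0,0,0],"fingers": -1},
  {"slide": [0.05,0,0],"delta_rot": [0,0,0],"fingers": -1},
])

```text
time_s: 12.82
tcp_pos: [0.5118, 0.0565, 0.053]
eef_rot: [-179.9, 0.0, -87.3]
contact_force: [-0.1, 1.1, 0.1]
gripper_width: 0.0002
gripper_force: 0.8
```

```bash
cat > meas.py <<'E'
from plant import r
from h import *
import cv2
s=r.get_state();e=s['tcp_pos'][:2]-[.505,.182];print(s['tcp_pos'].round(4),s['contact_force'].round(1),'s',(e@[.047,-.9989]).round(4),'lat',(e@[.9989,.047]).round(4))
t=r.capture('top')
hsv=cv2.cvtColor(t['image'][200:400,140:560],cv2.COLOR_BGR2HSV)
for nm,lo,hi in(('green',50,85),('blue',100,125),('yellow',24,38),('red',168,179)):
    m=cv2.morphologyEx(cv2.inRange(hsv,(lo,110,60),(hi,255,255)),cv2.MORPH_OPEN,np.ones((3,3)))
    n,l,st,ce=cv2.connectedComponentsWithStats(m)
    for i in range(1,n):
        if st[i,4]>25:
            p=world(t,ce[i]+[140,200],.062);e=p[:2]-[.505,.182];print(nm,st[i,4],p[:2].round(4),'s',(e@[.047,-.9989]).round(4))
E
python3 meas.py
python3 - <<'E'
from h import *
import cv2
t=pickle.load(open('top0.pkl','rb'))
hsv=cv2.cvtColor(t['image'][200:400,140:560],cv2.COLOR_BGR2HSV)
for nm,lo,hi in(('green',50,85),('blue',100,125),('yellow',24,38),('red',168,179)):
    m=cv2.morphologyEx(cv2.inRange(hsv,(lo,110,60),(hi,255,255)),cv2.MORPH_OPEN,np.ones((3,3)))
    n,l,st,ce=cv2.connectedComponentsWithStats(m)
    for i in range(1,n):
        if st[i,4]>25:
            p=world(t,ce[i]+[140,200],.062);e=p[:2]-[.505,.182];print('t0',nm,st[i,4],p[:2].round(4),'s',(e@[.047,-.9989]).round(4))
E
```

```text
[0.5118 0.0565 0.053 ] [-0.1  1.1  0.1] s 0.1257 lat 0.0009
blue 388 [0.6644 0.0585] s 0.1308
t0 green 246 [0.518  0.3352] s -0.1524
t0 blue 382 [0.6651 0.0586] s 0.1308
t0 blue 248 [0.4759 0.3331] s -0.1523
t0 yellow 118 [0.5229 0.2536] s -0.0707
t0 red 37 [0.4705 0.2476] s -0.0672
```

Call:
play_rows([
  {"slide": [0.07,0,0],"delta_rot": [0,0,0],"fingers": -1},
  {"slide": [0.07,0,0],"delta_rot": [0,0,0],"fingers": -1},
  {"slide": [0.07,0,0],"delta_rot": [0,0,0],"fingers": -1},
  {"slide": [0.07,0,0],"delta_rot": [0,0,0],"fingers": -1},
  {"slide": [0.07,0,0],"delta_rot": [0,0,0],"fingers": -1},
  {"slide": [0.07,0,0],"delta_rot": [0,0,0],"fingers": -1},
  {"slide": [0.05,0,0],"delta_rot": [0,0,0],"fingers": -1},
  {"slide": [0,0,0],"delta_rot": [0,0,0],"fingers": -1},
])

```text
time_s: 13.88
tcp_pos: [0.5138, -0.0146, 0.0518]
eef_rot: [179.9, -0.0, -87.3]
contact_force: [0.3, 0.9, 0.3]
gripper_width: 0.0005
gripper_force: 0.0
```

```bash
python3 meas.py
```

```text
[ 0.5138 -0.0146  0.0518] [0.3 0.9 0.3] s 0.1968 lat -0.0004
blue 397 [0.6645 0.0586] s 0.1308
```

Call:
play_rows([
  {"slide": [0.05,0,0],"delta_rot": [0,0,0],"fingers": -1},
  {"slide": [0.05,0,0],"delta_rot": [0,0,0],"fingers": -1},
  {"slide": [0.05,0,0],"delta_rot": [0,0,0],"fingers": -1},
  {"slide": [0.05,0,0],"delta_rot": [0,0,0],"fingers": -1},
  {"slide": [0.05,0,0],"delta_rot": [0,0,0],"fingers": -1},
  {"slide": [0.04,0,0],"delta_rot": [0,0,0],"fingers": -1},
  {"slide": [0,0,0],"delta_rot": [0,0,0],"fingers": -1},
])

```text
time_s: 14.8
tcp_pos: [0.5167, -0.0577, 0.0522]
eef_rot: [-180.0, -0.0, -87.3]
contact_force: [0.5, -0.1, 0.5]
gripper_width: 0.0004
gripper_force: 0.0
```

Call:
play_rows([
  {"slide": [0.02,0,0],"delta_rot": [0,0,0],"fingers": -1},
  {"slide": [0.02,0,0],"delta_rot": [0,0,0],"fingers": -1},
])

```text
time_s: 15.05
tcp_pos: [0.517, -0.0631, 0.0522]
eef_rot: [-180.0, 0.0, -87.2]
contact_force: [0.6, 1.4, 0.7]
gripper_width: 0.0007
gripper_force: 0.4
```

Call:
play_rows([
  {"slide": [0.02,0,0],"delta_rot": [0,0,0],"fingers": -1},
  {"slide": [0,0,0],"delta_rot": [0,0,0],"fingers": -1},
])

```text
time_s: 15.3
tcp_pos: [0.5169, -0.0664, 0.0521]
eef_rot: [180.0, -0.0, -87.3]
contact_force: [-1.2, -0.7, 0.2]
gripper_width: 0.0005
gripper_force: 0.0
```

Call:
play_rows([
  {"slide": [0.02,0,0],"delta_rot": [0,0,0],"fingers": -1},
  {"slide": [0.02,0,0],"delta_rot": [0,0,0],"fingers": -1},
  {"slide": [0,0,0],"delta_rot": [0,0,0],"fingers": -1},
])

```text
time_s: 15.68
tcp_pos: [0.5172, -0.0725, 0.052]
eef_rot: [180.0, -0.0, -87.3]
contact_force: [0.6, -0.0, 0.4]
gripper_width: 0.0003
gripper_force: 0.0
```

Call:
play_rows([
  {"slide": [0.02,0,0],"delta_rot": [0,0,0],"fingers": -1},
  {"slide": [0,0,0],"delta_rot": [0,0,0],"fingers": -1},
])

```text
time_s: 15.92
tcp_pos: [0.5173, -0.0754, 0.0521]
eef_rot: [180.0, -0.0, -87.3]
contact_force: [-0.8, 0.1, 0.5]
gripper_width: 0.0006
gripper_force: 0.0
```

Call:
play_rows([
  {"slide": [0.02,0,0],"delta_rot": [0,0,0],"fingers": -1},
  {"slide": [0,0,0],"delta_rot": [0,0,0],"fingers": -1},
])

```text
time_s: 16.18
tcp_pos: [0.5175, -0.0782, 0.052]
eef_rot: [180.0, 0.0, -87.3]
contact_force: [-0.2, 1.9, 0.3]
gripper_width: 0.0004
gripper_force: 0.5
```

Call:
play_rows([
  {"slide": [0.02,0,0],"delta_rot": [0,0,0],"fingers": -1},
  {"slide": [0,0,0],"delta_rot": [0,0,0],"fingers": -1},
])

```text
time_s: 16.42
tcp_pos: [0.5177, -0.0812, 0.052]
eef_rot: [-180.0, 0.0, -87.3]
contact_force: [-1.0, 2.6, -0.1]
gripper_width: 0.0005
gripper_force: 1.3
```

Call:
play_rows([
  {"slide": [0.02,0,0],"delta_rot": [0,0,0],"fingers": -1},
  {"slide": [0,0,0],"delta_rot": [0,0,0],"fingers": -1},
])

```text
time_s: 16.68
tcp_pos: [0.5178, -0.0841, 0.052]
eef_rot: [180.0, 0.0, -87.3]
contact_force: [-0.9, 3.7, 0.7]
gripper_width: 0.0006
gripper_force: 2.0
```

Call:
play_rows([
  {"slide": [0.015,0,0],"delta_rot": [0,0,0],"fingers": -1},
  {"slide": [0,0,0],"delta_rot": [0,0,0],"fingers": -1},
  {"slide": [0,0,0],"delta_rot": [0,0,0],"fingers": -1},
  {"slide": [0,0,0],"delta_rot": [0,0,0],"fingers": -1},
  {"slide": [0,0,0],"delta_rot": [0,0,0],"fingers": -1},
  {"slide": [0,0,0],"delta_rot": [0,0,0],"fingers": -1},
])

```text
time_s: 17.42
tcp_pos: [0.5179, -0.0861, 0.0521]
eef_rot: [-180.0, 0.0, -87.2]
contact_force: [-1.9, 6.1, 0.8]
gripper_width: 0.0005
gripper_force: 2.5
```

Run:
```python
from plant import r
import cv2,numpy as np
c=r.capture('scene');s=r.get_state();print(s['contact_force'])
t=r.capture('top')
a=cv2.resize(c['image'][165:315,130:380],(500,300),interpolation=2);w=cv2.resize(r.capture('wrist')['image'],(300,225))
d=cv2.resize(t['image'][245:325,180:400],(800,291),interpolation=2)
x=np.zeros((300,300,3),np.uint8);x[:225]=w
cv2.imwrite('pics/s6.png',cv2.vconcat([cv2.hconcat([a,x]),d]))
```

```text
[-0.90335529  4.82926959  0.52030491]
```

View pics/s6.png

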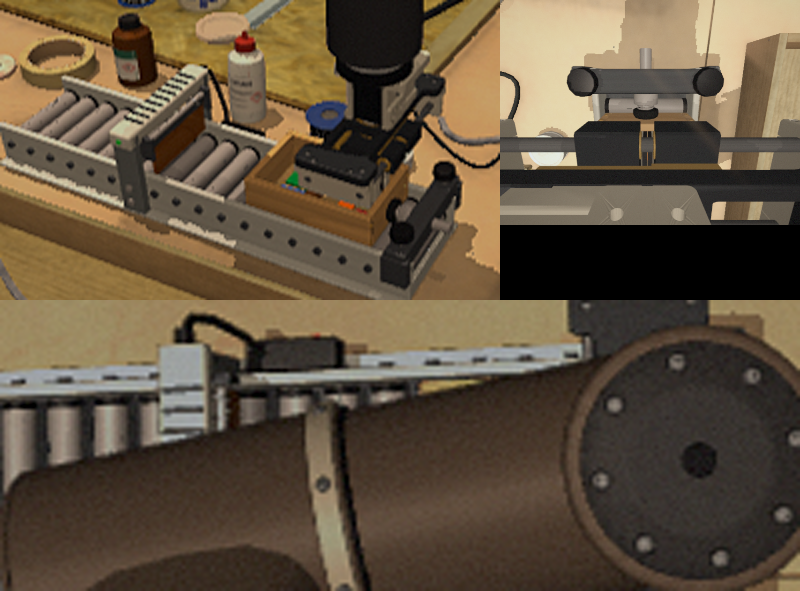

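The buffer is pressed in at about 5 N, roughly 10 mm. The flap at about (175,145) hangs shut and the carrier rests against the stop. Now I back off and rotate for the handle grip.

Call:
play_rows([
  {"slide": [-0.025,0,0],"delta_rot": [0,0,0],"fingers": -1},
  {"slide": [-0.025,0,0],"delta_rot": [0,0,0],"fingers": -1},
  {"slide": [-0.025,0,0],"delta_rot": [0,0,0],"fingers": -1},
  {"slide": [-0.025,0,0],"delta_rot": [0,0,0],"fingers": -1},
  {"slide": [-0.04,0,0],"delta_rot": [0,0,0],"fingers": -1},
  {"slide": [0,0,-0.35],"delta_rot": [0,0,0],"fingers": -1},
  {"slide": [0,0,-0.35],"delta_rot": [0,0,0],"fingers": -1},
  {"slide": [-0.3,0,-0.2],"delta_rot": [0,0,0],"fingers": 0.15},
])

```text
time_s: 18.58
tcp_pos: [0.5157, -0.0211, 0.1899]
eef_rot: [-179.8, 0.0, -87.4]
contact_force: [0.5, 1.3, -0.3]
gripper_width: 0.0058
gripper_force: 0.0
```

Run:
```python
from plant import r
import numpy as np,cv2
from scipy.spatial.transform import Rotation as Ro
s=r.get_state();c=r.capture('wrist');print(s['joints'],s['tcp_pos'],s['eef_rot'])
R=Ro.from_euler('xyz',s['eef_rot'],degrees=True).as_matrix();T=c['T_tool_cam'];cv2.imwrite('pics/w7.png',c['image'])
hsv=cv2.cvtColor(c['image'],cv2.COLOR_BGR2HSV)
o0=R@T[:3,3]+s['tcp_pos']
for nm,lo,hi in(('green',50,85),('blue',100,125),('yellow',22,38),('orange',8,18),('red',168,179)):
    m=cv2.morphologyEx(cv2.inRange(hsv,(lo,150,60),(hi,255,255)),cv2.MORPH_OPEN,np.ones((5,5)))
    n,l,st,ce=cv2.connectedComponentsWithStats(m)
    for i in range(1,n):
        if st[i,4]>300:
            for dz in (0,.02):
                p=R@T[:3,:3]@np.array([(ce[i][0]-c['cx'])/c['fx'],(ce[i][1]-c['cy'])/c['fy'],1]);o=o0+[0,0,dz];p=o+p*(.062-o[2])/p[2]
                e=p[:2]-[.505,.182];print(nm,st[i],ce[i].round(),'dz',dz,p[:2].round(4),'s',(e@[.047,-.9989]).round(4),'lat',(e@[.9989,.047]).round(4))
```

```text
[ 1.95079548e+01  5.83458120e+00 -2.02012867e+01  5.45028701e-02
 -6.37873691e+01 -1.69556863e+01] [ 0.5157023  -0.02114617  0.18991877] [-1.79816649e+02  4.70357081e-03 -8.74237253e+01]
```

```bash
cat > wm.py <<'E'
from plant import r
import numpy as np,cv2
from scipy.spatial.transform import Rotation as Ro
s=r.get_state();c=r.capture('wrist');print(s['tcp_pos'],s['eef_rot'],s['gripper_width'])
R=Ro.from_euler('xyz',s['eef_rot'],degrees=True).as_matrix();T=c['T_tool_cam']
hsv=cv2.cvtColor(c['image'],cv2.COLOR_BGR2HSV)
o0=R@T[:3,3]+s['tcp_pos']
for nm,lo,hi,S in(('green',50,85,60),('blue',98,125,60),('yellow',23,38,90),('orange',8,18,130),('red',168,179,80)):
    m=cv2.morphologyEx(cv2.inRange(hsv,(lo,S,60),(hi,255,255)),cv2.MORPH_OPEN,np.ones((5,5)))
    n,l,st,ce=cv2.connectedComponentsWithStats(m)
    for i in range(1,n):
        if st[i,4]>250:
            q=[]
            for dz in (0,.02):
                p=R@T[:3,:3]@np.array([(ce[i][0]-c['cx'])/c['fx'],(ce[i][1]-c['cy'])/c['fy'],1]);o=o0+[0,0,dz];p=o+p*(.062-o[2])/p[2]
                e=p[:2]-[.505,.182];q.append(((e@[.047,-.9989]).round(4),(e@[.9989,.047]).round(4)))
            print(nm,st[i],'s,lat',*q)
E
python3 wm.py
```

```text
[ 0.5173844  -0.01674541  0.19338182] [-1.79515642e+02  8.56431743e-02 -8.72914427e+01] 0.009600993010755992
green [ 278  239   36   39 1212] s,lat (np.float64(0.1712), np.float64(0.0209)) (np.float64(0.1652), np.float64(0.0221))
blue [ 321  239   36   35 1083] s,lat (np.float64(0.1729), np.float64(-0.0176)) (np.float64(0.167), np.float64(-0.0188))
yellow [276 165  38  20 734] s,lat (np.float64(0.2492), np.float64(0.022)) (np.float64(0.2482), np.float64(0.0233))
orange [ 281  188   73   20 1379] s,lat (np.float64(0.2276), np.float64(0.0011)) (np.float64(0.2253), np.float64(0.001))
orange [ 269  222   96   15 1415] s,lat (np.float64(0.1979), np.float64(0.002)) (np.float64(0.1936), np.float64(0.002))
```

Call:
play_rows([
  {"slide": [0,0,0],"delta_rot": [0,0,1],"fingers": 0.15},
  {"slide": [0,0,0],"delta_rot": [0,0,1],"fingers": 0.15},
  {"slide": [0,0,0],"delta_rot": [0,0,1],"fingers": 0.15},
  {"slide": [0,0,0],"delta_rot": [0,0,1],"fingers": 0.15},
  {"slide": [0,0,0],"delta_rot": [0,0,1],"fingers": 0.15},
  {"slide": [0,0,0],"delta_rot": [0,0,1],"fingers": 0.15},
  {"slide": [0,0,0],"delta_rot": [0,0,1],"fingers": 0.15},
  {"slide": [0,0,0],"delta_rot": [0,0,1],"fingers": 0.15},
])

```text
time_s: 19.68
tcp_pos: [0.5143, -0.0206, 0.1864]
eef_rot: [180.0, -0.0, -124.1]
contact_force: [-0.5, 0.3, -0.6]
gripper_width: 0.0501
gripper_force: 0.0
```

Call:
play_rows([
  {"slide": [0,0,0],"delta_rot": [0,0,1],"fingers": 0.15},
  {"slide": [0,0,0],"delta_rot": [0,0,1],"fingers": 0.15},
  {"slide": [0,0,0],"delta_rot": [0,0,1],"fingers": 0.15},
  {"slide": [0,0,0],"delta_rot": [0,0,1],"fingers": 0.15},
  {"slide": [0,0,0],"delta_rot": [0,0,1],"fingers": 0.15},
  {"slide": [0,0,0],"delta_rot": [0,0,1],"fingers": 0.15},
  {"slide": [0,0,0],"delta_rot": [0,0,1],"fingers": 0.15},
  {"slide": [0,0,0],"delta_rot": [0,0,1],"fingers": 0.15},
])

```text
time_s: 20.68
tcp_pos: [0.5143, -0.0206, 0.1865]
eef_rot: [180.0, -0.1, -160.7]
contact_force: [-0.1, 0.1, 0.5]
gripper_width: 0.0505
gripper_force: 0.0
```

Call:
play_rows([
  {"slide": [0,0,0],"delta_rot": [0,0,1],"fingers": 0.15},
  {"slide": [0,0,0],"delta_rot": [0,0,1],"fingers": 0.15},
  {"slide": [0,0,0],"delta_rot": [0,0,1],"fingers": 0.15},
  {"slide": [0,0,0],"delta_rot": [0,0,0.6],"fingers": 0.15},
  {"slide": [0,0,0],"delta_rot": [0,0,0],"fingers": 0.15},
])

```text
time_s: 21.3
tcp_pos: [0.5144, -0.0206, 0.1865]
eef_rot: [-180.0, -0.1, -177.1]
contact_force: [-0.9, -0.6, 0.5]
gripper_width: 0.0504
gripper_force: 0.0
```

```bash
python3 wm.py; python3 meas.py
```

```text
[ 0.51438246 -0.02057725  0.18653519] [-1.79989104e+02 -5.17301731e-02 -1.77071647e+02] 0.050351412187295254
green [ 332  233   41   35 1416] s,lat (np.float64(0.1674), np.float64(0.0202)) (np.float64(0.165), np.float64(0.0257))
blue [ 332  188   43   38 1613] s,lat (np.float64(0.1677), np.float64(-0.0212)) (np.float64(0.1654), np.float64(-0.0184))
yellow [257 233  20  35 652] s,lat (np.float64(0.2479), np.float64(0.0206)) (np.float64(0.2508), np.float64(0.0261))
orange [ 503  178   36   80 1981] s,lat (np.float64(0.0125), np.float64(-0.0117)) (np.float64(0.0001), np.float64(-0.0082))
orange [ 308  188   14   96 1277] s,lat (np.float64(0.2029), np.float64(0.006)) (np.float64(0.2029), np.float64(0.0106))
orange [ 279  192   20   73 1403] s,lat (np.float64(0.2266), np.float64(-0.0015)) (np.float64(0.2281), np.float64(0.0027))
red [256 189  19  37 658] s,lat (np.float64(0.2478), np.float64(-0.0205)) (np.float64(0.2507), np.float64(-0.0176))
[ 0.5145 -0.0206  0.1867] [ 0.1 -0.3  0.5] s 0.2028 lat -0.0001
blue 397 [0.6644 0.0584] s 0.1309
```

Call:
play_rows([
  {"slide": [0,0,0.3],"delta_rot": [0,0,0],"fingers": 0.15},
  {"slide": [0,0,0.3],"delta_rot": [0,0,0],"fingers": 0.15},
  {"slide": [0,0,0.2],"delta_rot": [0,0,0],"fingers": 0.15},
  {"slide": [0,0,0.08],"delta_rot": [0,0,0],"fingers": 0.15},
  {"slide": [0,0,0],"delta_rot": [0,0,0],"fingers": 0.15},
])

```text
time_s: 22.02
tcp_pos: [0.5147, -0.0206, 0.0549]
eef_rot: [-180.0, -0.1, -177.1]
contact_force: [-0.3, 0.3, 0.6]
gripper_width: 0.0504
gripper_force: 0.0
```

Call:
play_rows([
  {"slide": [0,0,0.02],"delta_rot": [0,0,0],"fingers": 0.15},
  {"slide": [0,0,0.02],"delta_rot": [0,0,0],"fingers": 0.15},
  {"slide": [0,0,0],"delta_rot": [0,0,0],"fingers": 0.15},
])

```text
time_s: 22.4
tcp_pos: [0.5149, -0.0204, 0.0494]
eef_rot: [180.0, 0.0, -177.1]
contact_force: [-0.5, -0.6, 0.1]
gripper_width: 0.0507
gripper_force: 0.0
```

Call:
play_rows([
  {"slide": [0,0,0],"delta_rot": [0,0,0],"fingers": -1},
  {"slide": [0,0,0],"delta_rot": [0,0,0],"fingers": -1},
  {"slide": [0,0,0],"delta_rot": [0,0,0],"fingers": -1},
  {"slide": [0,0,0],"delta_rot": [0,0,0],"fingers": -1},
  {"slide": [0,0,0],"delta_rot": [0,0,0],"fingers": -1},
  {"slide": [0,0,0],"delta_rot": [0,0,0],"fingers": -1},
], squeeze=40)

```text
time_s: 23.15
tcp_pos: [0.5147, -0.0204, 0.049]
eef_rot: [180.0, -0.0, -177.1]
contact_force: [-0.4, 0.9, -0.0]
gripper_width: 0.0117
gripper_force: 40.0
```

Call:
play_rows([
  {"slide": [0,0,-0.05],"delta_rot": [0,0,0],"fingers": -1},
  {"slide": [0,0,-0.05],"delta_rot": [0,0,0],"fingers": -1},
  {"slide": [0,0,0],"delta_rot": [0,0,0],"fingers": -1},
])

```text
time_s: 23.52
tcp_pos: [0.515, -0.0204, 0.0647]
eef_rot: [180.0, 0.1, -177.1]
contact_force: [0.3, 1.2, -4.5]
gripper_width: 0.0119
gripper_force: 40.0
```

```bash
python3 wm.py
```

```text
[ 0.51501546 -0.02037805  0.0646917 ] [ 1.79983863e+02  5.22892344e-02 -1.77091684e+02] 0.011874153298744408
blue [ 343  216   82   63 3652] s,lat (np.float64(0.1639), np.float64(-0.0184)) (np.float64(0.1596), np.float64(-0.0135))
orange [ 252  217   36   56 1553] s,lat (np.float64(0.2278), np.float64(-0.0188)) (np.float64(0.2304), np.float64(-0.0139))
orange [ 301  216   27   77 2014] s,lat (np.float64(0.2031), np.float64(-0.0105)) (np.float64(0.2031), np.float64(-0.0047))
orange [622 223  18  33 481] s,lat (np.float64(0.0227), np.float64(-0.0194)) (np.float64(0.0033), np.float64(-0.0146))
orange [302 325  25  31 749] s,lat (np.float64(0.2029), np.float64(0.0444)) (np.float64(0.2028), np.float64(0.0561))
red [ 212  216   35   43 1399] s,lat (np.float64(0.2512), np.float64(-0.0204)) (np.float64(0.2564), np.float64(-0.0156))
```

Call:
play_rows([
  {"slide": [0,0,-0.15],"delta_rot": [0,0,0],"fingers": -1},
  {"slide": [0,0,-0.25],"delta_rot": [0,0,0],"fingers": -1},
  {"slide": [0,0,-0.25],"delta_rot": [0,0,0],"fingers": -1},
  {"slide": [0,0,-0.15],"delta_rot": [0,0,0],"fingers": -1},
  {"slide": [0,0,-0.1],"delta_rot": [0,0,-0.4],"fingers": -1},
  {"slide": [0,0,0],"delta_rot": [0,0,-0.6],"fingers": -1},
  {"slide": [0,0,0],"delta_rot": [0,0,-0.64],"fingers": -1},
  {"slide": [0,0,0],"delta_rot": [0,0,0],"fingers": -1},
])

```text
time_s: 24.58
tcp_pos: [0.5142, -0.0206, 0.1983]
eef_rot: [180.0, -0.1, -169.5]
contact_force: [0.0, 0.6, -5.6]
gripper_width: 0.0117
gripper_force: 40.0
```

Call:
play_rows([
  {"slide": [0.036,-0.14,0],"delta_rot": [0,0,0],"fingers": -1},
  {"slide": [0.072,-0.28,0],"delta_rot": [0,0,0],"fingers": -1},
  {"slide": [0.09,-0.35,0],"delta_rot": [0,0,0],"fingers": -1},
  {"slide": [0.09,-0.35,0],"delta_rot": [0,0,0],"fingers": -1},
  {"slide": [0.09,-0.35,0],"delta_rot": [0,0,0],"fingers": -1},
  {"slide": [0.09,-0.35,0],"delta_rot": [0,0,0],"fingers": -1},
  {"slide": [0.072,-0.28,0],"delta_rot": [0,0,0],"fingers": -1},
  {"slide": [0.036,-0.14,0],"delta_rot": [0,0,0],"fingers": -1},
])

```text
time_s: 25.58
tcp_pos: [0.4897, -0.3686, 0.198]
eef_rot: [180.0, -0.1, -169.7]
contact_force: [0.1, -0.1, -5.6]
gripper_width: 0.0114
gripper_force: 40.0
```

Call:
play_rows([
  {"slide": [0,0,0],"delta_rot": [0,0,0],"fingers": -1},
  {"slide": [0,0,0.2],"delta_rot": [0,0,0],"fingers": -1},
  {"slide": [0,0,0.25],"delta_rot": [0,0,0],"fingers": -1},
  {"slide": [0,0,0.25],"delta_rot": [0,0,0],"fingers": -1},
  {"slide": [0,0,0.2],"delta_rot": [0,0,0],"fingers": -1},
  {"slide": [0,0,0.1],"delta_rot": [0,0,0],"fingers": -1},
  {"slide": [0,0,0],"delta_rot": [0,0,0],"fingers": -1},
])

```text
time_s: 26.45
tcp_pos: [0.4904, -0.3658, 0.0484]
eef_rot: [179.9, -0.1, -169.5]
contact_force: [0.4, -0.0, -4.8]
gripper_width: 0.0113
gripper_force: 40.0
```

Held level. Now I go down in small steps until the weight comes off.

Call:
play_rows([
  {"slide": [0,0,0.1],"delta_rot": [0,0,0],"fingers": -1},
  {"slide": [0,0,0.08],"delta_rot": [0,0,0],"fingers": -1},
  {"slide": [0,0,0.04],"delta_rot": [0,0,0],"fingers": -1},
  {"slide": [0,0,0],"delta_rot": [0,0,0],"fingers": -1},
])

```text
time_s: 26.95
tcp_pos: [0.4902, -0.3665, 0.0155]
eef_rot: [180.0, -0.1, -169.6]
contact_force: [0.5, 0.5, -5.5]
gripper_width: 0.0116
gripper_force: 40.0
```

Call:
play_rows([
  {"slide": [0,0,0.02],"delta_rot": [0,0,0],"fingers": -1},
  {"slide": [0,0,0.02],"delta_rot": [0,0,0],"fingers": -1},
  {"slide": [0,0,0],"delta_rot": [0,0,0],"fingers": -1},
])

```text
time_s: 27.32
tcp_pos: [0.4904, -0.3665, 0.0099]
eef_rot: [180.0, -0.0, -169.6]
contact_force: [-0.5, 0.5, -6.3]
gripper_width: 0.0114
gripper_force: 40.0
```

Call:
play_rows([
  {"slide": [0,0,0.015],"delta_rot": [0,0,0],"fingers": -1},
  {"slide": [0,0,0],"delta_rot": [0,0,0],"fingers": -1},
])

```text
time_s: 27.58
tcp_pos: [0.4905, -0.3665, 0.0077]
eef_rot: [180.0, -0.0, -169.6]
contact_force: [0.1, 0.2, -5.9]
gripper_width: 0.0117
gripper_force: 40.0
```

Call:
play_rows([
  {"slide": [0,0,0.01],"delta_rot": [0,0,0],"fingers": -1},
  {"slide": [0,0,0],"delta_rot": [0,0,0],"fingers": -1},
])

```text
time_s: 27.82
tcp_pos: [0.4905, -0.3665, 0.0062]
eef_rot: [180.0, -0.0, -169.6]
contact_force: [0.7, 0.3, -5.6]
gripper_width: 0.0116
gripper_force: 40.0
```

Call:
play_rows([
  {"slide": [0,0,0.01],"delta_rot": [0,0,0],"fingers": -1},
  {"slide": [0,0,0],"delta_rot": [0,0,0],"fingers": -1},
])

```text
time_s: 28.08
tcp_pos: [0.4906, -0.3666, 0.0061]
eef_rot: [-180.0, 0.0, -169.5]
contact_force: [-3.6, 3.1, 5.0]
gripper_width: 0.0116
gripper_force: 40.0
```

Touched down. Now I release and rise.

Call:
play_rows([
  {"slide": [0,0,-0.005],"delta_rot": [0,0,0],"fingers": -1},
  {"slide": [0,0,0],"delta_rot": [0,0,0],"fingers": 0.1},
  {"slide": [0,0,0],"delta_rot": [0,0,0],"fingers": 0.1},
  {"slide": [0,0,0],"delta_rot": [0,0,0],"fingers": 0.1},
  {"slide": [0,0,-0.1],"delta_rot": [0,0,0],"fingers": 0.1},
  {"slide": [0,0,-0.3],"delta_rot": [0,0,0],"fingers": 0.1},
  {"slide": [0,0,-0.35],"delta_rot": [0,0,0],"fingers": 0.1},
  {"slide": [0,0,-0.35],"delta_rot": [0,0,0],"fingers": 0.1},
])

```text
time_s: 29.08
tcp_pos: [0.4905, -0.3666, 0.1735]
eef_rot: [-180.0, 0.0, -169.6]
contact_force: [1.7, 0.6, -0.4]
gripper_width: 0.0481
gripper_force: 0.0
```

Call:
play_rows([
  {"slide": [0,0.4,0],"delta_rot": [0,0,0],"fingers": 0.1},
  {"slide": [0,0.4,0],"delta_rot": [0,0,0],"fingers": 0.1},
  {"slide": [0,0.4,0],"delta_rot": [0,0,0],"fingers": 0.1},
  {"slide": [0,0.4,0],"delta_rot": [0,0,0],"fingers": 0.1},
  {"slide": [0,0.4,0],"delta_rot": [0,0,0],"fingers": 0.1},
  {"slide": [0,0,0],"delta_rot": [0,0,0],"fingers": 0.1},
])

```text
time_s: 29.82
tcp_pos: [0.4362, -0.0682, 0.1722]
eef_rot: [180.0, 0.2, -169.2]
contact_force: [0.2, 0.1, 0.3]
gripper_width: 0.0479
gripper_force: 0.0
```

Run:
```python
from plant import r
from h import *
import cv2
s=r.get_state();print(s['tcp_pos'],s['time_s'])
t=r.capture('top');b=t['image']
hsv=cv2.cvtColor(b,cv2.COLOR_BGR2HSV)
M={}
for nm,lo,hi in(('green',50,85),('blue',100,125),('yellow',24,38),('red',168,179)):
    m=cv2.inRange(hsv,(lo,110,60),(hi,255,255));m[:245]=0;m[360:]=0;m[:,:415]=0;m[:,535:]=0
    m=cv2.morphologyEx(m,cv2.MORPH_OPEN,np.ones((3,3)));y,x=np.where(m>0)
    if len(x): M[nm]=world(t,(x.mean(),y.mean()),.019)[:2];print(nm,len(x),M[nm].round(4))
g=(M['green']+M['blue'])/2
u=M['green']-M['blue'];print('carrier x-dir yaw',np.degrees(np.arctan2(u[1],u[0])))
# green/blue mid lies 37 mm behind the carrier's middle (own +y)
a=np.radians(10.2);print('centre est',g-.037*np.array([-np.sin(a),np.cos(a)]),'mat .491 -.3645')
```

```text
[ 0.43622421 -0.06815319  0.17216787] 29.825
green 247 [ 0.5047 -0.3239]
blue 248 [ 0.4636 -0.3312]
yellow 106 [ 0.5195 -0.4041]
red 79 [ 0.479  -0.4105]
carrier x-dir yaw 10.159899159373222
centre est [ 0.49067968 -0.36396812] mat .491 -.3645
```

The carrier is centred within about 1 mm and aligned with the mat, so I'm handing in.

```bash
python3 -c "
from plant import r
print(r.close_job())"
```

```text
the job is handed in; nothing more can be done
None
```

I rolled the carrier through the flap, pressed the buffer in by about 1 cm (about 5 N), set the carrier down on the cork mat about 1 mm from its centre and in line with its long sides, and handed the job in at about 30 s; no verdict came back.

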